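# Third hand for a trivet: stack the halves and press them against the rail

## Robot

A 6-joint arm with a two-finger parallel gripper is mounted at the origin on the work surface. World frame = base frame: x ahead of the robot, y to its left, z up, the work surface at z = 0. Lengths are in m, angles in rad, forces in N, time in s.
With the tool pointing down it reaches from about 0.35 to 0.85 m from the base axis. Payload 8.1 kg.
Tool frame: the origin (TCP) lies midway between the tips of the shut fingers; the grasp point (between the pads) lies 19 mm behind it; z points along the fingers, y is the line along which they close (so a half turn about z gives the same grasp; the last joint's range is limited). The gripper opens to 93 mm and grips with 3 to 60 N. Pads are 15 mm wide; open, the fingers measure 128 mm over their backs; the gripper's body (75 mm by 188 mm) begins 65 mm behind the grasp point.
Start: joints at [-1.269, 0.13, 1.488, -0, 1.523, -0.085], TCP at [0.226, -0.556, 0.187] pointing down, gripper open.
Joint ranges: [-2.96, 2.96], [-0.89, 2.26], [0.02, 2.5], [-1.34, 4.48], [0, 2.73], [-2.66, 2.66]. Speed limits (rad/s): [2.39, 2.39, 2.79, 3.14, 3.14, 3.14].

## Interface

Orientations are given as a rotation vector (axis times angle).
In Python, from plant import read_state, read_camera, get_calibration, close_job gives the robot as it stands.
- The arm moves only by the shell command python3 -m crank 'ROWS' [FORCE]. ROWS is JSON, a list that holds one entry, the list of rows, each a list of 7 numbers: the gripper's target within -1 to 1 (fully open at 1, half-way at 0, shut at -1), then the shift along the tool's x, y, z as a fraction of full scale, then the turn, a rotation vector about the tool's x, y, z as a fraction of full scale. In form: [[[grip, x, y, z, rx, ry, rz], ...]]. A call has exactly 5 rows; each row is the pose to reach, as a shift and turn from the pose commanded when the call began, along the tool's axes at that moment; what a row does not reach only later rows make up. Full scale, the value 1, is 0.5 m for a shift and 90 degrees for a turn. A row lasts 1/8 s, in which the tool goes at most 62.5 mm and 10.7 degrees, less where a joint would pass 70% of its speed; a pose out of reach is approached as far as the arm can. A call with a number of a shift or a turn outside -1 to 1 is refused whole. A call with a gripper value outside its range is refused whole. The fingers move at their own pace and stop on an object; FORCE is the grip in N (left out, the last holds). Time passes only in rows, so rows that repeat a pose let the fingers close, or fill a call up. It gives the time, the measured TCP pose, the force, the opening and the grip force at its end, in the units of the state.
- read_state(): the state, without advancing time (a new reading comes with each control period).
- read_camera(name): name is "side" or "top"; returns the picture (384x512x3 uint8, red, green, blue); there is no depth.
- get_calibration(name): a dict with "fx", "fy", "cx", "cy" (pixels), "eye" and "orientation" of the camera in the world. Camera axes: x right, y down, z forward; pixel columns grow to the right and rows downward; lengths in m; the calibration is good to about 2 mm. A picture is of the moment at which its call begins. get_calibration takes no time and is no camera call.
- close_job(): hands the job in; it is judged then, once.
The state is a dict: "t": time; "q": joint angles; "dq": joint speeds; "joint_torque": joint torques, N m; "tool_pos": TCP position; "orientation": TCP orientation; "force": force on the tool from outside, world axes, zero at the start; "wrist_torque": the same for the moment, N m; "opening": finger opening in m; "gripper_force": force on a finger pad.
Only numpy, scipy, OpenCV 4.12 (cv2) and the standard library are available. Lean on these libraries where they do the work, as an engineer would, in place of code of your own. Each camera call takes 0.05 s, during which the arm holds its last target. There are 200 camera calls.

## Task

The two slotted halves of a wooden trivet are about to be screwed together on the wooden board that covers the left burners: lay the pale half (now on the comal) squarely on the dark one, edges flush and middle bars crossing, and bring the pile flat and tight, both halves, against the board's raised back rail. There be the third hand: press the pile against the rail with a steady push of about 12 newtons (anything from 5 to 20 will do, never ramming it), and finish while still pushing, without letting go, so that someone can drive the screws. Leave the kettle, bowl, timer and screwdriver where they are.

Things in the scene. Friction and masses are not known exactly. Their poses are not given: they have to be found in the camera images.
- pale_half: upper half of the trivet, pale wood, loose, about 0.13 kg, a dark screw hole in each corner. Square, 150 x 150 mm, 14 mm thick: rim rails 20 mm wide, one middle bar 22 mm wide along its own x, and on either side of the bar a slot 110 mm (x) by 44 mm (y), right through. Origin: centre of the underside; z up. Starts flat on the comal. Good grasp: across the middle bar, fingers in the slots
- dark_half: lower half, same size, shape and weight in dark wood (middle bar along its own x). Origin: centre of the underside; z up. Starts flat and loose on the board, clear of the rail, its bar (its x) roughly along the rail (up to 0.3 rad off); it stays that way round, and the pale half's bar goes across it (pale x along dark y, either way round)
- board: wooden stove-top board over the left burners, fixed; 380 mm deep (its x) by 360 mm wide (its y), its flat top 95 mm above the counter. Origin: on the counter (z = 0) under its centre; its x points away from the robot to the back rail. Wood slides on wood with a friction coefficient of 0.45 to 0.75
- back_rail: the board's raised back rail, the stop to press against: 22 mm thick (x), 360 mm long (y), standing 36 mm above the board's top along its far edge, rigid and fixed. Origin: centre of its underside, at the level of the board's top
- rail_face (a point): point on the rail's inner face (the upright face towards the robot), at mid-length, at the level of the board's top. x points squarely into the rail, away from the robot (the direction of the push), y runs along the rail, z up. A half tight against the rail has its origin 75 mm before this face (x = -0.075 in this frame)
- comal: black clay comal (flat griddle) on the front right burner, fixed; round, 280 mm across, flat floor of 120 mm radius or more whose level is 14 mm above the origin, with a low rim 6 mm higher than the floor. Origin: centre of its underside, 70 mm above the counter
- kettle: stainless kettle on the rear right burner, loose, 170 mm across, 195 mm tall with the handle. Origin: centre of its underside. Leave alone
- bowl: blue ceramic bowl with brass screws, on the counter left of the stove, loose, 132 mm across, 52 mm tall. Origin: centre of its underside. Leave alone
- timer: white plastic kitchen timer with a red dial, on the counter right of the stove, loose, 76 mm across, 55 mm tall. Origin: centre of its underside. Leave alone
- screwdriver: screwdriver lying on the counter left of the stove, loose. Origin: centre of its underside. Leave alone
There are look-alikes about, which are no part of the job. What is shaped like the pale_half but purple is not meant.

How it is judged:
On the way, in this order (a step that is already met when the one before it is completed fails the run):
1. the pale half lies flat and square on the dark half, bars crossing, on the board (horizontal distance between pale_half and dark_half below 0.008 m and z of pale_half in the frame of rail_face between 0.012 and 0.016 m and z of dark_half in the frame of rail_face between -0.002 and 0.002 m and angle between the x axis of pale_half and the y axis of dark_half, either way round below 0.08 rad), for 0.2 s.
2. the pile is pressed against the back rail with 5 to 20 N for a second and a half without a break (contact force between back_rail and anything else between 5 and 20 N and x of each of pale_half, dark_half in the frame of rail_face above -0.0775 m), for 1.5 s.
At the end, for the whole second after the job is handed in: Pale half flat on the dark half, bars crossing, centres within 5 mm; both halves flat on the board and tight to the rail (within 2.5 mm, 0.03 rad), at rest; the rail feels 5 to 20 N in all, none from the arm directly, through the last second while the robot keeps pushing (all of step 2 and contact force between back_rail and the arm below 0.5 N and x of each of pale_half, dark_half in the frame of rail_face below -0.072 m and horizontal distance between pale_half and dark_half below 0.005 m and z of pale_half in the frame of rail_face between 0.012 and 0.016 m and z of dark_half in the frame of rail_face between -0.002 and 0.002 m and angle between the x axis of dark_half and the y axis of rail_face, either way round below 0.03 rad and angle between the x axis of pale_half and the x axis of rail_face, either way round below 0.03 rad and linear speed of each of pale_half, dark_half below 0.01 m/s); the arm keeps its last pose, push and grip.
It fails at once if the rail was rammed with more than 40 N (contact force between back_rail and anything else above 40 N).
It fails at once if the kettle, bowl, timer or screwdriver was moved by more than 20 mm (distance of any of kettle, bowl, timer, screwdriver from where it was at the start of the episode above 0.02 m).
It also fails if it takes over 70 s, if anything falls off the work surface, if the arm or the gripper's body presses on something with over 40 N, if the wrist force passes 120 N, or if a joint passes its speed limit or range.

## Working session

There is one attempt and no reset: what is moved stays moved. The work goes in short steps, Python scripts to look and compute and a shell command to move; the robot and the scene stay as the last step left them, time stands still between calls to the robot, and variables do not carry over. Pictures are saved under pics/ and viewed, at most 10 in all, crops included, and the job is handed in when it is done.

```bash
mkdir -p pics; ls; python3 - <<'E'
from plant import *
import cv2
s=read_state();print({k:s[k] for k in('t','tool_pos','orientation','force','opening')})
for n in('top','side'):
    cv2.imwrite(f'pics/{n}0.png',cv2.resize(read_camera(n)[:,:,::-1],(800,600),interpolation=cv2.INTER_CUBIC));print(n,get_calibration(n))
E
```

```text
pics
{'t': 0.0, 'tool_pos': array([ 0.22617386, -0.55504764,  0.18578724]), 'orientation': array([-3.08119971e+00, -6.03453013e-01,  3.06429179e-04]), 'force': array([-0.28453056,  0.58661284,  0.04077104]), 'opening': 0.09297721007152669}
top {'fx': 489.42396112120133, 'fy': 489.42396112120133, 'cx': 247.80423311483707, 'cy': 188.75565116567722, 'eye': array([ 0.33067779, -0.01222551,  1.98624279]), 'orientation': array([-2.20291979,  2.15300597, -0.13064492])}
side {'fx': 467.9800544909603, 'fy': 467.9800544909603, 'cx': 266.6294181718658, 'cy': 186.73804884516062, 'eye': array([-0.64415908,  0.72870292,  1.20266747]), 'orientation': array([-1.19291993,  2.21902876, -1.05803101])}
```

View pics/top0.png

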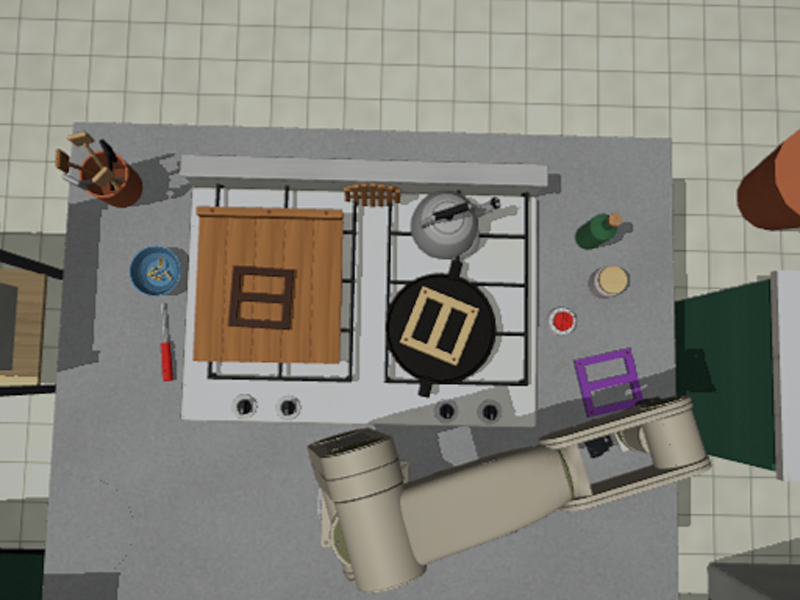

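View pics/side0.png

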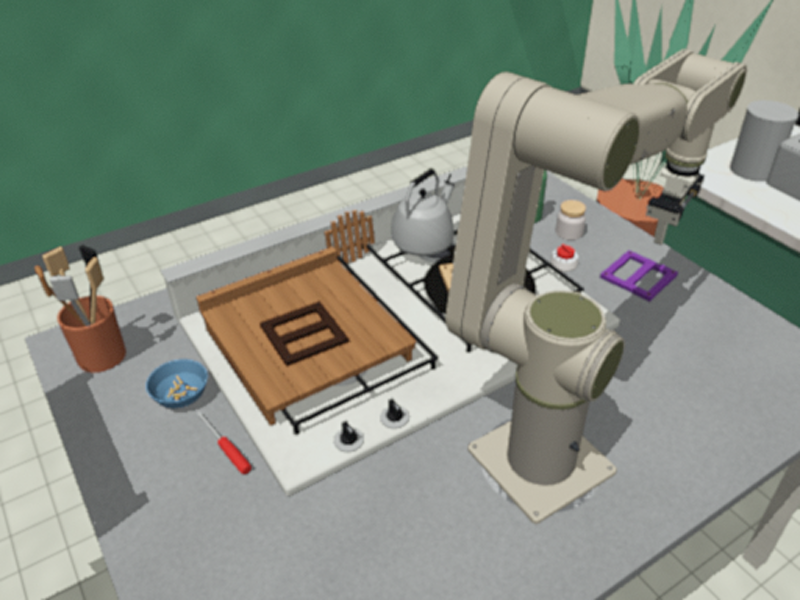

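The top view (800x600) shows the dark half on the board at about (262,297), the pale half on the comal at about (439,325), and the rail at y≈212. The purple look-alike is at the right. The side view confirms this. Next I'll segment by colour and enlarge.

```bash
cat > h.py <<'E'
import numpy as np,cv2
from plant import *
from scipy.spatial.transform import Rotation as R
def ray(n,uv,z):
    c=get_calibration(n);uv=np.atleast_2d(uv).astype(float)
    d=np.c_[(uv[:,0]-c['cx'])/c['fx'],(uv[:,1]-c['cy'])/c['fy'],np.ones(len(uv))]@R.from_rotvec(c['orientation']).as_matrix().T
    return c['eye']+d*((z-c['eye'][2])/d[:,2])[:,None]
def proj(n,p):
    c=get_calibration(n);q=(np.atleast_2d(p)-c['eye'])@R.from_rotvec(c['orientation']).as_matrix()
    return np.c_[q[:,0]/q[:,2]*c['fx']+c['cx'],q[:,1]/q[:,2]*c['fy']+c['cy']]
def rect(mask,z,n='top',off=(0,0)):
    cs,_=cv2.findContours(mask.astype(np.uint8),cv2.RETR_EXTERNAL,cv2.CHAIN_APPROX_NONE)
    c=max(cs,key=cv2.contourArea).reshape(-1,2)+np.array(off)
    w=ray(n,c,z)[:,:2]; r=cv2.minAreaRect((w*1000).astype(np.float32)); return r,c
E
python3 - <<'E'
from h import *
im=read_camera('top');hsv=cv2.cvtColor(im,cv2.COLOR_RGB2HSV)
for n,(u,v) in dict(dark=(156,172),pale=(281,208),board=(140,190),comal=(258,215)).items(): pass
a=im[120:260,115:235];b=im[165:255,245:325]
print('dark bar',im[189,166:170].tolist(),'board',im[215,150].tolist(), 'pale',im[209,281].tolist(),im[186,275].tolist())
v=hsv[...,2]
m=np.zeros(v.shape,bool);m[160:220,140:200]=v[160:220,140:200]<120
r,c=rect(m,.109);print('dark',r)
m=np.zeros(v.shape,bool);m[170:245,250:315]=v[170:245,250:315]>110
m[:, :255]=0
cs=m.astype(np.uint8);nn,l,st,ce=cv2.connectedComponentsWithStats(cs);k=l[209,281];print(k,st)
for kk in range(1,nn):
  if st[kk,4]>200:print('pale?',rect(l==kk,.098)[0])
A=cv2.resize(im[128:240,115:235],None,fx=5,fy=5,interpolation=cv2.INTER_CUBIC)
B=cv2.resize(im[170:245,270-25:315],None,fx=2.8,fy=2.8,interpolation=cv2.INTER_CUBIC)
o=np.zeros((560,800,3),np.uint8);o[:A.shape[0],:A.shape[1]]=A;o[:B.shape[0],600:600+B.shape[1]]=B[:,:200]
cv2.imwrite('pics/crop.png',o[:,:,::-1])
E
```

```text
dark bar [[59, 42, 33], [60, 43, 34], [59, 42, 33], [58, 42, 33]] board [144, 99, 57] pale [182, 158, 115] [181, 157, 113]
dark ((508.9222106933594, 264.0318603515625), (158.134765625, 154.7743682861328), 87.7183837890625)
4 [[     0      0    512    384 194988]
 [   255    170     33     10    235]
 [   294    170     21     11    197]
 [   255    182      4      4     12]
 [   256    183     50     51    929]
 [   306    183      9     12     55]
 [   298    225     17     19    138]
 [   255    233     12     10     54]]
pale? ((581.0249633789062, -134.33920288085938), (35.316993713378906, 125.01041412353516), 1.4141114950180054)
pale? ((451.5791015625, -173.922119140625), (151.6595458984375, 151.5556182861328), 68.8913803100586)
```

View pics/crop.png

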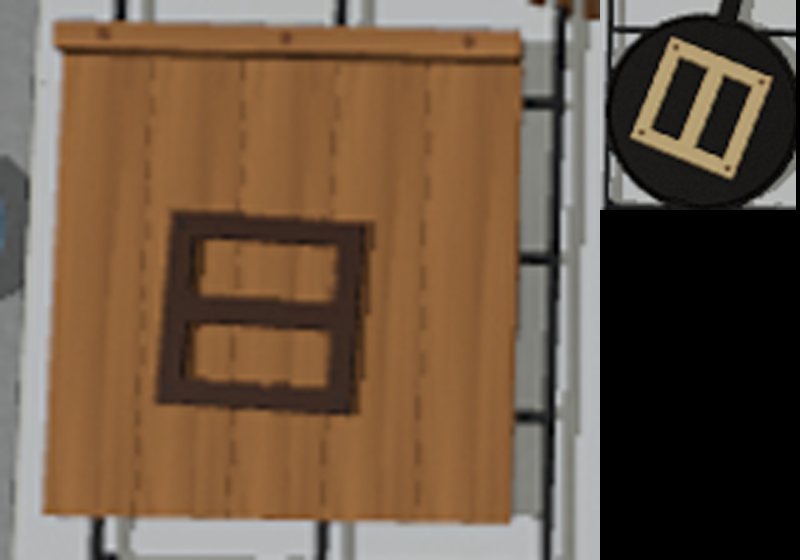

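The crop shows the pale bar running "up-right" and the dark bar about parallel to the rail. The rail's inner edge runs from crop (58,50) to (520,60), and the board's front edge from (43,513) to (511,522). Next, a sub-pixel template fit.

```bash
cat >> h.py <<'E'
from scipy.optimize import minimize
def fit(im,n,z0,p0,chan,barx=True,pad=.1,ss=4,two=None):
    """fit x,y,yaw of a half (underside z0); barx: yaw is direction of its bar"""
    x,y,_=p0;c=proj(n,[[x+a,y+b,z0+.007] for a in(-pad,pad) for b in(-pad,pad)])
    u0,v0=np.floor(c.min(0)).astype(int);u1,v1=np.ceil(c.max(0)).astype(int)
    img=im[v0:v1,u0:u1].astype(float)@np.array(chan)
    s=(np.arange(ss)+.5)/ss-.5
    U,V=np.meshgrid((np.arange(u0,u1)[:,None]+s).ravel(),(np.arange(v0,v1)[:,None]+s).ravel())
    pl=[ray(n,np.c_[U.ravel(),V.ravel()],z)[:,:2] for z in np.linspace(z0,z0+.014,4)]
    zc=np.ones_like(img)
    w=(np.hypot(*(ray(n,np.c_[[g.ravel() for g in np.meshgrid(np.arange(u0,u1),np.arange(v0,v1))]].T,z0+.014)[:,:2]-[x,y]).T)<.118).reshape(img.shape)
    def cost(p,full=False):
        ca,sa=np.cos(p[2]),np.sin(p[2]);m=np.zeros(U.size,bool)
        for q in pl:
            d=q-p[:2];a=abs(d[:,0]*ca+d[:,1]*sa);b=abs(-d[:,0]*sa+d[:,1]*ca)
            m|=(a<.075)&(b<.075)&~((a<.055)&(b>.011)&(b<.055))
        M=m.reshape(len(img),ss,-1,ss).mean((1,3));M=cv2.GaussianBlur(M,(0,0),.4)
        A=np.c_[M[w],np.ones(w.sum())];k=np.linalg.lstsq(A,img[w],rcond=None)[0]
        e=np.abs(A@k-img[w])/abs(k[0]);return np.sqrt(1+(e/.15)**2).mean()-1
    best=None
    for d in(0,.006,-.006):
        r=minimize(cost,np.array(p0)+[d,-d,d],method='Nelder-Mead',options=dict(initial_simplex=np.array(p0)+[d,-d,d]+np.array([[0,0,0],[.01,0,0],[0,.01,0],[0,0,.1]]),xatol=1e-4,fatol=1e-6))
        if best is None or r.fun<best.fun:best=r
    return np.round(best.x,4),round(best.fun,4)
E
python3 - <<'E'
from h import *
t=read_camera('top');s=read_camera('side')
print('dark top',fit(t,'top',.095,[.509,.264,1.53],[1,0,0]))
print('dark side',fit(s,'side',.095,[.509,.264,1.53],[1,0,0]))
print('pale top',fit(t,'top',.084,[.4516,-.174,-.36],[.5,.5,0]))
print('pale side',fit(s,'side',.084,[.4516,-.174,-.36],[.5,.5,0]))
f=lambda a,z:ray('top',np.array(a)/5+[115-.4,128-.4],z)
print('rail top edge',f([[58,48],[520,60]],.131));print('rail foot',f([[63,55],[521,63]],.095));print('front',f([[43,513],[511,522]],.095))
print('back',f([[55,22],[520,33]],.131))
q=read_state();print(R.from_rotvec(q['orientation']).as_matrix().round(3))
E
```

```text
dark top (array([0.5098, 0.2655, 1.5273]), np.float64(0.2368))
dark side (array([0.5079, 0.2686, 1.529 ]), np.float64(0.2105))
pale top (array([ 0.452 , -0.1749, -0.3681]), np.float64(0.09))
pale side (array([ 0.4356, -0.1682, -0.3781]), np.float64(4.3542))
rail top edge [[0.70712828 0.4258442  0.131     ]
 [0.70696468 0.07188313 0.131     ]]
rail foot [[0.70898283 0.4301977  0.095     ]
 [0.71189937 0.0726656  0.095     ]]
front [[0.35232616 0.42881015 0.095     ]
 [0.35340288 0.07034827 0.095     ]]
back [[0.72732244 0.42908494 0.131     ]
 [0.72806741 0.07247287 0.131     ]]
[[ 0.926  0.377 -0.   ]
 [ 0.377 -0.926  0.001]
 [ 0.    -0.001 -1.   ]]
```

```bash
cat >> h.py <<'E'
def go(x,y,z,yaw,):
    """print tool-axes fractions from measured pose to a target with tool down, tool x at yaw"""
    s=read_state();M=R.from_rotvec(s['orientation']);T=R.from_euler('z',yaw)*R.from_euler('x',np.pi)
    d=M.inv().apply(np.array([x,y,z])-s['tool_pos']);r=(M.inv()*T).as_rotvec()
    print('t',round(s['t'],2),'pos',s['tool_pos'].round(4),'F',s['force'].round(1),'open',round(s['opening'],4),'gf',round(float(np.max(s['gripper_force'])),1))
    print('frac',(d/.5).round(4),(r/(np.pi/2)).round(4))
E
python3 -m crank '[[[1,0.705,-0.533,0,0,0,0.48],[1,0.705,-0.533,0,0,0,0.48],[1,0.705,-0.533,0,0,0,0.48],[1,0.705,-0.533,0,0,0,0.48],[1,0.705,-0.533,0,0,0,0.48]]]' 20
python3 -c "from h import *;go(.452,-.175,.140,-.368)"
```

```text
t: 0.88
tool_pos: [0.3815, -0.2951, 0.187]
orientation: [3.087, -0.58, 0.001]
force: [0.3, -0.2, -0.1]
opening: 0.0929
gripper_force: 0.0
t 0.88 pos [ 0.3815 -0.2951  0.187 ] F [ 0.3 -0.2 -0.1] open 0.0929 gf 0.0
frac [ 0.0443 -0.2751  0.0939] [ 0.0001 -0.0003 -0.002 ]
```

```bash
python3 -m crank '[[[0.3,0.0443,-0.2751,0.094,0,0,-0.002],[0.3,0.0443,-0.2751,0.094,0,0,-0.002],[0.3,0.0443,-0.2751,0.094,0,0,-0.002],[0.3,0.0443,-0.2751,0.094,0,0,-0.002],[0.3,0.0443,-0.2751,0.094,0,0,-0.002]]]' 20
python3 - <<'E'
from h import *
go(.452,-.175,.087,-.368)
A=read_camera('side')[170:240,270:360];B=read_camera('top')[170:250,240:320]
r=lambda a:cv2.resize(a,(400,320),interpolation=cv2.INTER_CUBIC)
cv2.imwrite('pics/p1.png',np.hstack([r(A),r(B)])[:,:,::-1])
E
```

```text
t: 1.5
tool_pos: [0.4508, -0.1769, 0.1403]
orientation: [3.089, -0.569, 0.0]
force: [-0.1, -0.0, -0.4]
opening: 0.0606
gripper_force: 0.0
t 1.5 pos [ 0.4508 -0.1769  0.1403] F [-0.1 -0.  -0.4] open 0.0606 gf 0.0
frac [ 0.0008 -0.0043  0.1066] [ 0.0003 -0.0002  0.0025]
```

View pics/p1.png

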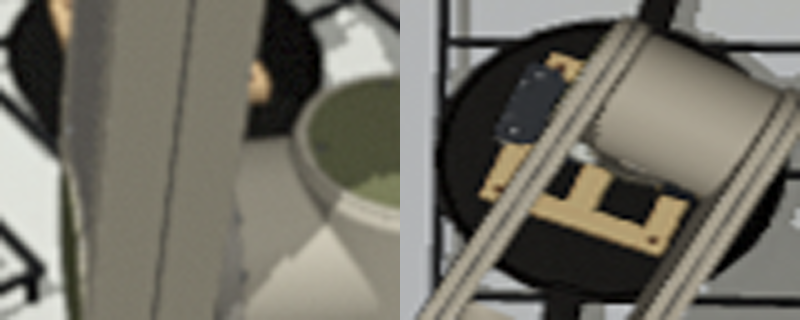

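The arm hides most of the pale half. The gripper body straddles it at the right angle: bar at (590,190), wrist centre at about (600,110). Now I'll descend, then close.

```bash
python3 -m crank '[[[0.3,0.001,-0.0043,0.06,0,0,0],[0.3,0.001,-0.0043,0.1,0,0,0],[0.3,0.001,-0.0043,0.1066,0,0,0],[0.3,0.001,-0.0043,0.1066,0,0,0],[0.3,0.001,-0.0043,0.1066,0,0,0]]]' 25
python3 -c "from h import *;go(.452,-.175,.087,-.368)"
```

```text
t: 2.22
tool_pos: [0.453, -0.1751, 0.0879]
orientation: [3.089, -0.569, 0.003]
force: [-0.6, 0.6, -0.0]
opening: 0.0604
gripper_force: 0.0
t 2.23 pos [ 0.453  -0.1751  0.0879] F [-0.6  0.6 -0. ] open 0.0604 gf 0.0
frac [-0.0018  0.0005  0.0019] [ 0.0001 -0.0013  0.0022]
```

```bash
python3 -m crank '[[[-1,0,0,0,0,0,0],[-1,0,0,0,0,0,0],[-1,0,0,0,0,0,0],[-1,0,0,0,0,0,0],[-1,0,0,0,0,0,0]]]' 25
python3 -c "from h import *;go(.452,-.175,.16,-.368)"
```

```text
t: 2.85
tool_pos: [0.4522, -0.1743, 0.0866]
orientation: [-3.09, 0.569, 0.0]
force: [0.6, -0.5, 0.4]
opening: 0.0149
gripper_force: 0.0
t 2.85 pos [ 0.4522 -0.1743  0.0866] F [ 0.6 -0.5  0.4] open 0.0149 gf 0.0
frac [ 0.0002  0.0014 -0.1469] [-0.      0.0001  0.0025]
```

The opening is 15 mm with no force, so the bar was missed or gripped oddly. I'll check before moving.

```bash
python3 - <<'E'
from h import *
go(.452,-.175,.16,-.368)
A=read_camera('side')[150:240,250:360];B=read_camera('top')[170:250,240:320]
r=lambda a:cv2.resize(a,(400,400),interpolation=cv2.INTER_CUBIC)
cv2.imwrite('pics/p2.png',np.hstack([r(A),r(B)])[:,:,::-1]);go(.452,-.175,.16,-.368)
E
```

```text
t 2.85 pos [ 0.4522 -0.1743  0.0866] F [ 0.6 -0.5  0.4] open 0.0149 gf 0.0
frac [ 0.0002  0.0014 -0.1469] [-0.      0.0001  0.0025]
t 2.95 pos [ 0.4522 -0.1743  0.0866] F [-0.3 -0.3 -0.1] open 0.0072 gf 0.0
frac [ 0.0002  0.0014 -0.1469] [-0.      0.0001  0.0025]
```

View pics/p2.png

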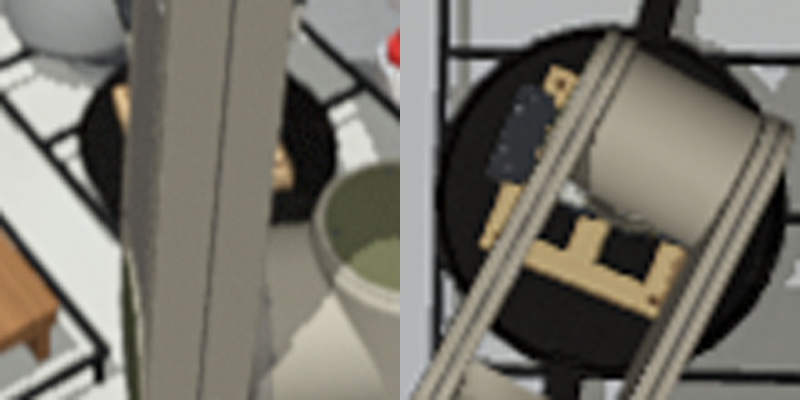

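```bash
python3 -m crank '[[[0.3,0,0,0,0,0,0],[0.3,0,0,0,0,0,0],[0.3,0,0,0,0,0,0],[0.3,0,0,0.003,0,0,0],[0.3,0,0,0.006,0,0,0]]]' 25
python3 - <<'E'
from h import *
s=read_state();M=R.from_rotvec(s['orientation'])
for p in([0,.094,-.084],[0,-.094,-.084],[0.0375,.094,-.084],[0.0375,-.094,-.084],[-.0375,.094,-.084],[-.0375,-.094,-.084],[0,.094,-.14],[0,-.094,-.14]):
    print(p,((proj('top',M.apply(p)+s['tool_pos'])-[240,170])*5+[400,0]).round())
t=read_camera('top')
cv2.imwrite('pics/p3.png',cv2.resize(t[165:250,235:325],(800,600),interpolation=cv2.INTER_CUBIC)[:,:,::-1])
E
```

```text
t: 3.58
tool_pos: [0.4521, -0.1744, 0.0834]
orientation: [-3.09, 0.569, 0.0]
force: [-0.3, 0.1, 0.6]
opening: 0.0525
gripper_force: 0.0
[0, 0.094, -0.084] [[729. 231.]]
[0, -0.094, -0.084] [[495. 136.]]
[0.0375, 0.094, -0.084] [[747. 184.]]
[0.0375, -0.094, -0.084] [[514.  89.]]
[-0.0375, 0.094, -0.084] [[711. 277.]]
[-0.0375, -0.094, -0.084] [[476. 182.]]
[0, 0.094, -0.14] [[740. 227.]]
[0, -0.094, -0.14] [[498. 129.]]
```

View pics/p3.png

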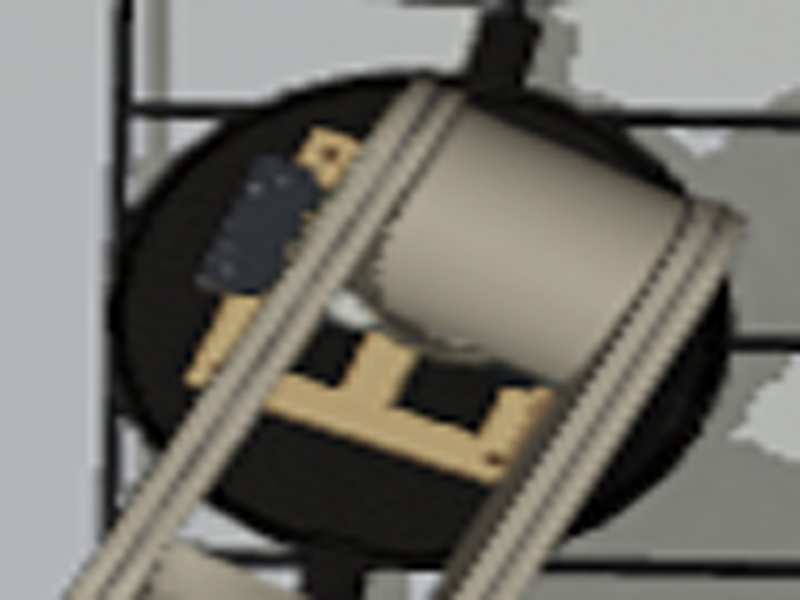

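The gripper lines up with the bar horizontally: body end at (265,220), bar at (380,370). It shows no contact even at the nominal floor height, so the tips stay higher when open. I'll feel downward.

```bash
python3 -m crank '[[[0.2,0,0,0.003,0,0,0],[0.2,0,0,0.006,0,0,0],[0.2,0,0,0.008,0,0,0],[0.2,0,0,0.01,0,0,0],[0.2,0,0,0.012,0,0,0]]]' 25
python3 -c "from h import *;go(.452,-.175,.078,-.368)"
```

```text
t: 4.25
tool_pos: [0.4522, -0.1744, 0.0775]
orientation: [3.09, -0.569, 0.0]
force: [-1.0, 1.2, 0.9]
opening: 0.0561
gripper_force: 0.0
t 4.25 pos [ 0.4522 -0.1744  0.0775] F [-1.   1.2  0.9] open 0.0561 gf 0.0
frac [ 0.0001  0.0013 -0.0009] [ 0.     -0.      0.0025]
```

```bash
python3 -m crank '[[[-1,0,0,0,0,0,0],[-1,0,0,0,0,0,0],[-1,0,0,0,0,0,0],[-1,0,0,0,0,0,0],[-1,0,0,0,0,0,0]]]' 25
python3 -c "from h import *;go(.452,-.175,.15,-.368)"
```

```text
t: 4.88
tool_pos: [0.4522, -0.1744, 0.0776]
orientation: [-3.09, 0.569, -0.0]
force: [0.4, 0.3, 0.6]
opening: 0.0101
gripper_force: 0.0
t 4.88 pos [ 0.4522 -0.1744  0.0776] F [0.4 0.3 0.6] open 0.0101 gf 0.0
frac [ 1.000e-04  1.300e-03 -1.447e-01] [-0.     -0.      0.0025]
```

```bash
python3 - <<'E'
from h import *
s=np.array([.226,-.5555,.1868]);M=R.from_rotvec([-3.0812,-.60345,0])
for p in([0,0,0],[0,.0465,0],[0,-.0465,0],[0,.055,0],[0,-.055,0],[0,.094,-.084],[0,-.094,-.084],[0,.0465,-.02],[0,-.0465,-.02]): print(p,(proj('side',M.apply(p)+s)*800/512).round(),(proj('top',M.apply(p)+s)*800/512).round())
a=cv2.imread('pics/side0.png')[90:280,580:780];cv2.imwrite('pics/p4.png',cv2.resize(a,None,fx=3,fy=3,interpolation=cv2.INTER_CUBIC))
E
```

```text
[0, 0, 0] [[662. 244.]] [[603. 423.]]
[0, 0.0465, 0] [[669. 235.]] [[621. 415.]]
[0, -0.0465, 0] [[655. 254.]] [[585. 430.]]
[0, 0.055, 0] [[670. 233.]] [[625. 414.]]
[0, -0.055, 0] [[654. 255.]] [[582. 431.]]
[0, 0.094, -0.084] [[683. 197.]] [[653. 410.]]
[0, -0.094, -0.084] [[656. 233.]] [[576. 440.]]
[0, 0.0465, -0.02] [[671. 228.]] [[624. 416.]]
[0, -0.0465, -0.02] [[657. 247.]] [[587. 430.]]
```

View pics/p4.png

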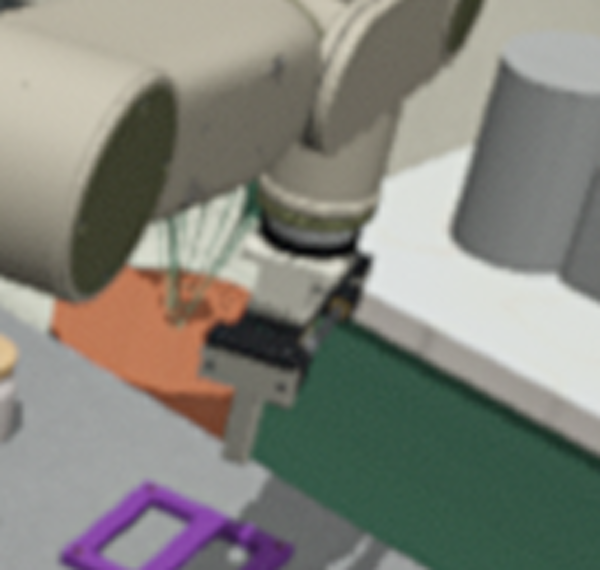

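The open tip appears at about (659,243) in the side image, against a projected (655,254). So the tips are really about 25–30 mm higher than the nominal TCP. I'll reopen and feel down to the comal floor.

```bash
python3 -m crank '[[[0.2,0,0,0,0,0,0],[0.2,0,0,0,0,0,0],[0.2,0,0,0.005,0,0,0],[0.2,0,0,0.01,0,0,0],[0.2,0,0,0.015,0,0,0]]]' 25
python3 -m crank '[[[0.2,0,0,0.004,0,0,0],[0.2,0,0,0.008,0,0,0],[0.2,0,0,0.012,0,0,0],[0.2,0,0,0.016,0,0,0],[0.2,0,0,0.016,0,0,0]]]' 25
python3 -c "from h import *;go(.452,-.175,.07,-.368)"
```

```text
t: 5.5
tool_pos: [0.4521, -0.1743, 0.0698]
orientation: [-3.09, 0.569, 0.0]
force: [0.3, 0.4, 0.1]
opening: 0.054
gripper_force: 0.0
t: 6.12
tool_pos: [0.452, -0.1743, 0.0619]
orientation: [-3.09, 0.569, 0.001]
force: [0.1, 0.4, -0.7]
opening: 0.0557
gripper_force: 0.0
t 6.12 pos [ 0.452  -0.1743  0.0619] F [ 0.1  0.4 -0.7] open 0.0557 gf 0.0
frac [ 0.0004  0.0013 -0.0162] [-0.      0.0002  0.0025]
```

```bash
python3 -m crank '[[[0.2,0,0,0.003,0,0,0],[0.2,0,0,0.006,0,0,0],[0.2,0,0,0.009,0,0,0],[0.2,0,0,0.012,0,0,0],[0.2,0,0,0.012,0,0,0]]]' 25
python3 - <<'E'
from h import *
go(.452,-.175,.07,-.368)
s=read_camera('side');cv2.imwrite('pics/p5.png',cv2.resize(s[90:240,240:440],(800,600),interpolation=cv2.INTER_CUBIC)[:,:,::-1])
E
```

```text
t: 6.75
tool_pos: [0.4521, -0.1743, 0.0559]
orientation: [-3.09, 0.569, 0.0]
force: [-0.2, 0.3, -0.3]
opening: 0.0562
gripper_force: 0.0
t 6.75 pos [ 0.4521 -0.1743  0.0559] F [-0.2  0.3 -0.3] open 0.0562 gf 0.0
frac [ 0.0003  0.0013 -0.0281] [-0.      0.0002  0.0025]
```

View pics/p5.png

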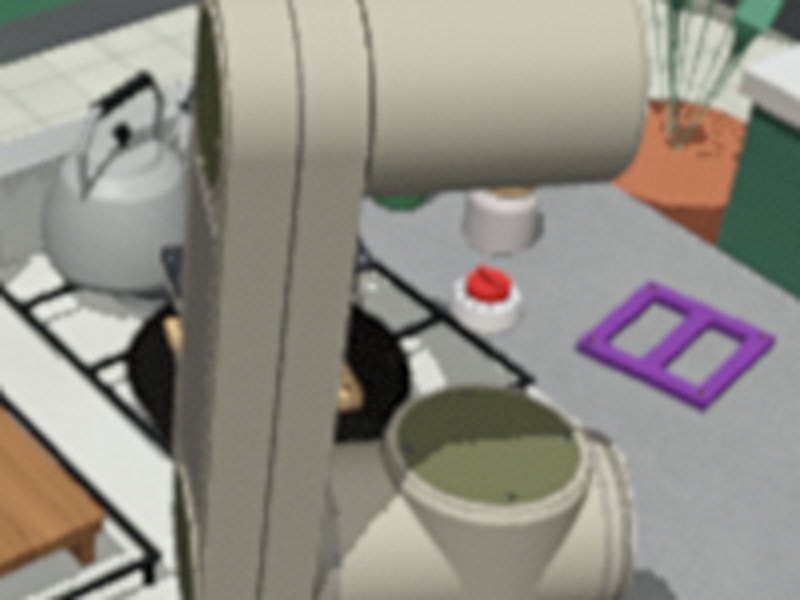

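The gripper's left body corner is visible at crop (172,255), which is native (283,154). I'll compare that with the projections.

```bash
python3 - <<'E'
from h import *
s=read_state();M=R.from_rotvec(s['orientation'])
for dz in(0,.02,.04):
  for p in([.0375,-.094,-.084],[-.0375,-.094,-.084],[-.0375,.094,-.084],[.0375,.094,-.084]): print(dz,p,((proj('side',M.apply(p)+s['tool_pos']+[0,0,dz])-[240,90])*4).round(),((proj('top',M.apply(p)+s['tool_pos']+[0,0,dz])-[240,170])*5).round())
E
```

```text
0 [0.0375, -0.094, -0.084] [[156. 308.]] [[112.  93.]]
0 [-0.0375, -0.094, -0.084] [[175. 356.]] [[ 75. 184.]]
0 [-0.0375, 0.094, -0.084] [[370. 329.]] [[306. 278.]]
0 [0.0375, 0.094, -0.084] [[344. 283.]] [[342. 186.]]
0.02 [0.0375, -0.094, -0.084] [[156. 291.]] [[113.  90.]]
0.02 [-0.0375, -0.094, -0.084] [[176. 339.]] [[ 76. 183.]]
0.02 [-0.0375, 0.094, -0.084] [[372. 312.]] [[309. 278.]]
0.02 [0.0375, 0.094, -0.084] [[346. 266.]] [[346. 185.]]
0.04 [0.0375, -0.094, -0.084] [[156. 274.]] [[115.  88.]]
0.04 [-0.0375, -0.094, -0.084] [[176. 321.]] [[ 77. 181.]]
0.04 [-0.0375, 0.094, -0.084] [[373. 294.]] [[313. 277.]]
0.04 [0.0375, 0.094, -0.084] [[348. 249.]] [[350. 183.]]
```

The body edge suggests the real tool is about 40 mm above its reading. I'll keep feeling down in small steps with the fingers at 48 mm, which is the most tolerant opening.

```bash
python3 -m crank '[[[0.03,0,0,0,0,0,0],[0.03,0,0,0.003,0,0,0],[0.03,0,0,0.006,0,0,0],[0.03,0,0,0.009,0,0,0],[0.03,0,0,0.009,0,0,0]]]' 25
python3 -m crank '[[[0.03,0,0,0.003,0,0,0],[0.03,0,0,0.006,0,0,0],[0.03,0,0,0.009,0,0,0],[0.03,0,0,0.009,0,0,0],[0.03,0,0,0.009,0,0,0]]]' 25
python3 -c "from h import *;go(.452,-.175,.07,-.368)"
```

```text
t: 7.42
tool_pos: [0.4522, -0.1744, 0.0525]
orientation: [3.09, -0.568, -0.0]
force: [-4.6, 1.8, 8.8]
opening: 0.0481
gripper_force: 4.6
t: 8.05
tool_pos: [0.4524, -0.1745, 0.0523]
orientation: [3.09, -0.568, -0.0]
force: [-24.2, 11.3, 51.1]
opening: 0.048
gripper_force: 25.2
t 8.05 pos [ 0.4524 -0.1745  0.0523] F [-24.2  11.3  51.1] open 0.048 gf 25.2
frac [-0.0004  0.0013 -0.0355] [0.0002 0.0001 0.0028]
```

```bash
python3 -m crank '[[[0.03,0,0,-0.006,0,0,0],[0.03,0,0,-0.012,0,0,0],[0.03,0,0,-0.012,0,0,0],[-1,0,0,-0.012,0,0,0],[-1,0,0,-0.012,0,0,0]]]' 15
python3 -m crank '[[[-1,0,0,0,0,0,0],[-1,0,0,0,0,0,0],[-1,0,0,0,0,0,0],[-1,0,0,0,0,0,0],[-1,0,0,0,0,0,0]]]' 25
```

```text
t: 8.68
tool_pos: [0.4519, -0.1742, 0.0527]
orientation: [-3.089, 0.569, 0.001]
force: [0.1, 0.8, 0.7]
opening: 0.032
gripper_force: 0.0
t: 9.3
tool_pos: [0.4521, -0.1744, 0.053]
orientation: [-3.09, 0.569, 0.0]
force: [-0.3, 0.2, -2.2]
opening: 0.0216
gripper_force: 25.0
```

Gripped at 21.6 mm with 25 N, so the tips are really about 31 mm above the reading. Now to lift.

```bash
python3 -m crank '[[[-1,0,0,-0.03,0,0,0],[-1,0,0,-0.09,0,0,0],[-1,0,0,-0.15,0,0,0],[-1,0,0,-0.2,0,0,0],[-1,0,0,-0.2,0,0,0]]]' 35
python3 -c "from h import *;go(.509,.267,.145,-.043)"
```

```text
t: 9.93
tool_pos: [0.4541, -0.1753, 0.1565]
orientation: [3.088, -0.568, 0.009]
force: [0.5, -0.7, -2.2]
opening: 0.0219
gripper_force: 35.0
t 9.93 pos [ 0.4541 -0.1753  0.1565] F [ 0.5 -0.7 -2.2] open 0.0219 gf 35.0
frac [-0.2124 -0.8658  0.0212] [ 0.001  -0.0036 -0.2044]
```

```bash
python3 -m crank '[[[-1,-0.02,-0.08,0,0,0,-0.02],[-1,-0.05,-0.2,0,0,0,-0.06],[-1,-0.08,-0.32,0,0,0,-0.1],[-1,-0.11,-0.44,0,0,0,-0.12],[-1,-0.12,-0.5,0,0,0,-0.15]]]' 35
python3 -c "from h import *;go(.509,.267,.145,-.043)"
```

```text
t: 10.55
tool_pos: [0.4843, 0.0836, 0.152]
orientation: [-3.135, 0.195, 0.002]
force: [0.3, -0.8, -1.5]
opening: 0.0215
gripper_force: 35.0
t 10.55 pos [0.4843 0.0836 0.152 ] F [ 0.3 -0.8 -1.5] open 0.0215 gf 35.0
frac [ 0.0035 -0.3702  0.0141] [-0.0002  0.0009 -0.0519]
```

```bash
python3 -m crank '[[[-1,0.001,-0.1,0.014,0,0,-0.02],[-1,0.002,-0.21,0.03,0,0,-0.04],[-1,0.0035,-0.3,0.06,0,0,-0.052],[-1,0.0035,-0.37,0.08,0,0,-0.052],[-1,0.0035,-0.37,0.08,0,0,-0.052]]]' 35
python3 -m crank '[[[-1,0,0,0,0,0,0],[-1,0,0,0,0,0,0],[-1,0,0,0,0,0,0],[-1,0,0,0,0,0,0],[-1,0,0,0,0,0,0]]]' 35
python3 - <<'E'
from h import *
go(.509,.267,.0785,-.043)
s=read_camera('side');t=read_camera('top')
a=cv2.resize(s[180:270,140:260],(480,360),interpolation=cv2.INTER_CUBIC)
b=cv2.resize(t[150:230,120:200],(320,360),interpolation=cv2.INTER_CUBIC)
cv2.imwrite('pics/p6.png',np.hstack([a,b])[:,:,::-1])
E
```

```text
t: 11.18
tool_pos: [0.5088, 0.2654, 0.1105]
orientation: [3.14, -0.069, -0.006]
force: [-0.4, -0.9, -1.1]
opening: 0.0219
gripper_force: 35.0
t: 11.8
tool_pos: [0.5107, 0.2636, 0.1133]
orientation: [-3.141, 0.074, -0.0]
force: [1.1, -0.2, -1.6]
opening: 0.0218
gripper_force: 35.0
t 11.8 pos [0.5107 0.2636 0.1133] F [ 1.1 -0.2 -1.6] open 0.0218 gf 35.0
frac [-0.0037 -0.0066  0.0696] [-0.0001 -0.0002 -0.0026]
```

View pics/p6.png

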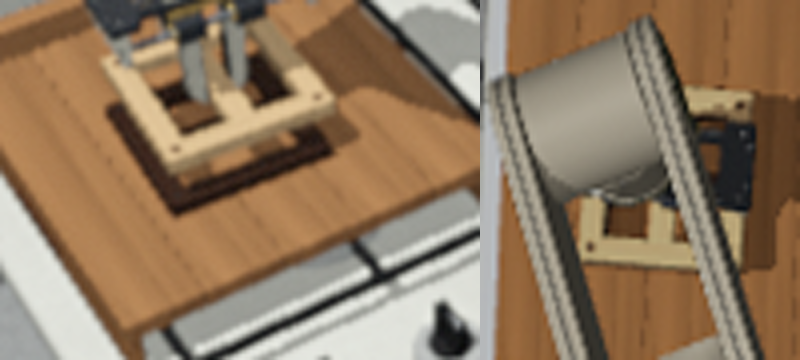

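The side crop shows the pale half held level above the dark one. Its top corners are at left (103,60), near (172,158) and right (335,95). The dark corners are at left (107,110), near (178,213) and right (332,150).

```bash
python3 - <<'E'
from h import *
t=read_camera('top');s=read_camera('side')
tp=read_state()['tool_pos'];print(tp.round(4))
for dz in(.0285,.0315,.0345):
  z=tp[2]+dz
  for n,im in(('side',s),('top',t)):print(dz,n,fit(im,n,z,[.51,.265,-.043],[0,.5,.5],pad=.085))
f=lambda a,z:ray('side',np.array(a)/4+[140-.4,180-.4],z)[:,:2].round(4).tolist()
print('pale',f([[103,60],[172,158],[335,95]],tp[2]+.0455))
print('dark',f([[107,110],[178,213],[332,150]],.109))
E
```

```text
[0.5105 0.2639 0.1131]
0.0285 side (array([ 0.5136,  0.2617, -0.0398]), np.float64(2.0964))
0.0285 top (array([ 0.512 ,  0.2654, -0.0194]), np.float64(8.1967))
0.0315 side (array([ 0.5107,  0.263 , -0.0411]), np.float64(2.1029))
0.0315 top (array([ 0.5116,  0.2646, -0.0281]), np.float64(8.2772))
0.0345 side (array([ 0.5077,  0.2642, -0.0434]), np.float64(2.1375))
0.0345 top (array([ 0.5113,  0.2645, -0.0237]), np.float64(8.2635))
pale [[0.5857, 0.3343], [0.4396, 0.3386], [0.4346, 0.1892]]
dark [[0.5789, 0.3408], [0.4278, 0.3449], [0.4246, 0.201]]
```

```bash
python3 -m crank '[[[-1,-0.003,-0.005,0.02,0,0,0],[-1,-0.006,-0.0085,0.045,0,0,0],[-1,-0.006,-0.0085,0.058,0,0,0],[-1,-0.006,-0.0085,0.063,0,0,0],[-1,-0.006,-0.0085,0.066,0,0,0]]]' 35
python3 -m crank '[[[-1,0,0,0.002,0,0,0],[-1,0,0,0.004,0,0,0],[-1,0,0,0.004,0,0,0],[-1,0,0,0.004,0,0,0],[-1,0,0,0.004,0,0,0]]]' 35
python3 -c "from h import *;go(.5076,.268,.0785,-.043)"
```

```text
t: 12.62
tool_pos: [0.5078, 0.2682, 0.08]
orientation: [3.141, -0.073, 0.0]
force: [-0.1, -0.1, -1.5]
opening: 0.0217
gripper_force: 35.0
t: 13.25
tool_pos: [0.5078, 0.2683, 0.0782]
orientation: [-3.141, 0.073, -0.0]
force: [0.3, -0.7, -1.1]
opening: 0.0216
gripper_force: 35.0
t 13.25 pos [0.5078 0.2683 0.0782] F [ 0.3 -0.7 -1.1] open 0.0216 gf 35.0
frac [-0.0004  0.0005 -0.0006] [-0.     -0.0001 -0.0024]
```

Not touching yet; I'll check alignment in a picture while easing down.

```bash
python3 -m crank '[[[-1,0,0,0.001,0,0,0],[-1,0,0,0.002,0,0,0],[-1,0,0,0.003,0,0,0],[-1,0,0,0.003,0,0,0],[-1,0,0,0.003,0,0,0]]]' 35
python3 - <<'E'
from h import *
go(.5076,.268,.0785,-.043)
s=read_camera('side');t=read_camera('top')
a=cv2.resize(s[180:270,140:260],(800,600),interpolation=cv2.INTER_CUBIC)
cv2.imwrite('pics/p7.png',a[:,:,::-1])
E
```

```text
t: 13.88
tool_pos: [0.5079, 0.2683, 0.0778]
orientation: [-3.141, 0.073, -0.001]
force: [-5.0, -3.0, 8.5]
opening: 0.0215
gripper_force: 35.0
t 13.88 pos [0.5079 0.2683 0.0778] F [-5.  -3.   8.5] open 0.0215 gf 35.0
frac [-0.0005  0.0006 -0.0013] [-0.0001 -0.0002 -0.0023]
```

View pics/p7.png

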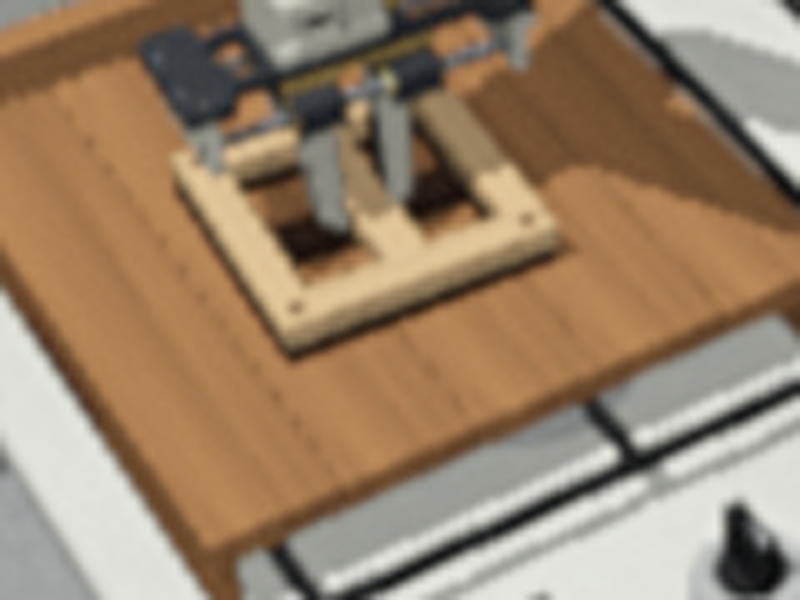

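The pale half sits flush over the dark one: edges aligned at near corner (290,345), right corner (555,240) and left corner (180,175), with the bars crossing. Next I'll release, then shift the fingers forward inside the slots.

```bash
python3 -m crank '[[[-1,0,0,-0.002,0,0,0],[-1,0,0,-0.003,0,0,0],[0.03,0,0,-0.003,0,0,0],[0.03,0,0,-0.003,0,0,0],[0.03,0,0,-0.003,0,0,0]]]' 20
python3 -m crank '[[[0.15,0,0,-0.004,0,0,0],[0.15,0,0,-0.008,0,0,0],[0.15,0.02,0,-0.008,0,0,0],[0.15,0.045,0,-0.008,0,0,0],[0.15,0.066,0,-0.008,0,0,0]]]' 20
python3 -c "from h import *;go(.5405,.2667,.066,-.043)"
```

```text
t: 14.6
tool_pos: [0.5078, 0.2682, 0.0781]
orientation: [-3.141, 0.074, -0.0]
force: [0.8, -0.8, 0.1]
opening: 0.046
gripper_force: 0.0
t: 15.22
tool_pos: [0.5419, 0.2665, 0.0821]
orientation: [-3.141, 0.074, -0.0]
force: [0.4, 0.3, -0.8]
opening: 0.0533
gripper_force: 0.0
t 15.22 pos [0.5419 0.2665 0.0821] F [ 0.4  0.3 -0.8] open 0.0533 gf 0.0
frac [-0.0028 -0.0002  0.0321] [-0.     -0.0002 -0.0026]
```

```bash
python3 -m crank '[[[0.25,0,0,0.008,0,0,0],[0.25,0,0,0.016,0,0,0],[0.25,0,0,0.024,0,0,0],[0.25,0,0,0.03,0,0,0],[0.25,0,0,0.03,0,0,0]]]' 20
python3 -c "from h import *;go(.665,.2667,.067,0)"
```

```text
t: 15.85
tool_pos: [0.5403, 0.2667, 0.0667]
orientation: [3.141, -0.073, -0.001]
force: [0.2, -0.5, -0.3]
opening: 0.0583
gripper_force: 0.0
t 15.85 pos [0.5403 0.2667 0.0667] F [ 0.2 -0.5 -0.3] open 0.0583 gf 0.0
frac [ 0.2491 -0.0117 -0.0007] [ 0.0002  0.0004 -0.0296]
```

```bash
python3 -m crank '[[[0.29,0.014,0,0,0,0,0],[0.29,0.028,-0.001,0,0,0,-0.007],[0.29,0.04,-0.002,0,0,0,-0.015],[0.29,0.052,-0.002,0,0,0,-0.022],[0.29,0.064,-0.003,0,0,0,-0.029]]]' 20
python3 -m crank '[[[0.29,0.014,0,0,0,0,0],[0.29,0.028,0,0,0,0,0],[0.29,0.042,0,0,0,0,0],[0.29,0.056,0,0,0,0,0],[0.29,0.07,0,0,0,0,0]]]' 20
python3 - <<'E'
from h import *
go(.665,.2667,.067,0)
s=read_camera('side');t=read_camera('top');x=read_state()['tool_pos'][0]-.0475
print('pale',fit(s,'side',.109,[x,.267,0],[0,.5,.5],pad=.085),fit(t,'top',.109,[x,.267,0],[0,.5,.5],pad=.085))
E
```

```text
t: 16.48
tool_pos: [0.5731, 0.2667, 0.0671]
orientation: [-3.142, 0.001, 0.0]
force: [-3.0, 0.3, 1.6]
opening: 0.0601
gripper_force: 1.5
t: 17.1
tool_pos: [0.6082, 0.2667, 0.0671]
orientation: [-3.142, 0.002, 0.0]
force: [-3.1, -0.9, 2.9]
opening: 0.0598
gripper_force: 1.5
t 17.1 pos [0.6082 0.2667 0.0671] F [-3.1 -0.9  2.9] open 0.0598 gf 1.5
frac [ 0.1136 -0.0002  0.0002] [-0.      0.     -0.0008]
pale (array([0.5698, 0.2646, 0.0055]), np.float64(1.7281)) (array([ 0.5602,  0.2654, -0.1611]), np.float64(8.3246))
```

```bash
cat >> h.py <<'E'
from scipy.ndimage import map_coordinates as mc
def prof(im,n,xs,ys,z=.095):
    for x in xs:
        uv=proj(n,[[x,y,z] for y in ys]);v=[mc(im[...,k].astype(float),[uv[:,1],uv[:,0]],order=1).mean() for k in range(3)]
        print(round(x,3),np.round(v).astype(int).tolist(),end='; ')
    print()
E
python3 - <<'E'
from h import *
s=read_camera('side');x=read_state()['tool_pos'][0]-.0475
prof(s,'side',np.arange(x-.09,x-.03,.003),np.linspace(.225,.255,9))
prof(s,'side',np.arange(x-.09,x-.03,.003),np.linspace(.285,.315,9))
E
```

```text
0.471 [168, 122, 79]; 0.474 [168, 122, 79]; 0.477 [169, 123, 79]; 0.48 [168, 122, 79]; 0.483 [163, 118, 76]; 0.486 [148, 105, 66]; 0.489 [117, 81, 50]; 0.492 [78, 52, 32]; 0.495 [52, 35, 23]; 0.498 [54, 41, 28]; 0.501 [80, 65, 46]; 0.504 [108, 89, 64]; 0.507 [127, 105, 76]; 0.51 [139, 116, 85]; 0.513 [154, 129, 95]; 0.516 [175, 149, 111]; 0.519 [196, 169, 128]; 0.522 [212, 184, 141]; 0.525 [218, 190, 147]; 0.528 [218, 191, 148]; 
0.471 [169, 123, 80]; 0.474 [169, 123, 80]; 0.477 [169, 122, 79]; 0.48 [168, 122, 79]; 0.483 [163, 118, 76]; 0.486 [151, 107, 68]; 0.489 [122, 84, 53]; 0.492 [83, 55, 35]; 0.495 [55, 37, 25]; 0.498 [57, 43, 30]; 0.501 [81, 66, 47]; 0.504 [109, 90, 64]; 0.507 [128, 106, 77]; 0.51 [139, 116, 84]; 0.513 [153, 129, 94]; 0.516 [174, 148, 110]; 0.519 [196, 169, 128]; 0.522 [211, 183, 141]; 0.525 [217, 190, 147]; 0.528 [217, 190, 146];
```

The pile is moving together: pale at x≈0.562, dark at x≈0.564, square. I'll approach the rail.

```bash
python3 -m crank '[[[0.29,0.02,0,0,0,0,0],[0.29,0.04,0,0,0,0,0],[0.29,0.06,0,0,0,0,0],[0.29,0.08,0,0,0,0,0],[0.29,0.096,0,0,0,0,0]]]' 20
python3 -m crank '[[[0.29,0.006,0,0,0,0,0],[0.29,0.012,0,0,0,0,0],[0.29,0.017,0,0,0,0,0],[0.29,0.022,0,0,0,0,0],[0.29,0.026,0,0,0,0,0]]]' 20
python3 - <<'E'
from h import *
go(.68,.2667,.067,0)
s=read_camera('side');x=read_state()['tool_pos'][0]-.0475
prof(s,'side',np.arange(x-.081,x-.036,.003),np.linspace(.225,.255,9))
prof(s,'side',np.arange(x-.081,x-.036,.003),np.linspace(.285,.315,9))
E
```

```text
t: 17.88
tool_pos: [0.6565, 0.2665, 0.067]
orientation: [3.142, -0.002, -0.0]
force: [-1.5, -0.4, -0.3]
opening: 0.0599
gripper_force: 0.7
t: 18.5
tool_pos: [0.6688, 0.2666, 0.0671]
orientation: [3.142, -0.002, 0.0]
force: [-1.1, 1.2, -0.6]
opening: 0.06
gripper_force: 0.6
t 18.5 pos [0.6688 0.2666 0.0671] F [-1.1  1.2 -0.6] open 0.06 gf 0.6
frac [ 0.0223 -0.0002  0.0003] [ 0.     -0.     -0.0007]
0.541 [166, 120, 77]; 0.544 [159, 114, 73]; 0.547 [140, 99, 62]; 0.55 [109, 74, 46]; 0.553 [73, 48, 30]; 0.556 [51, 34, 23]; 0.559 [56, 42, 30]; 0.562 [80, 64, 45]; 0.565 [106, 87, 62]; 0.568 [126, 105, 75]; 0.571 [138, 116, 84]; 0.574 [152, 128, 93]; 0.577 [171, 145, 108]; 0.58 [192, 165, 124]; 0.583 [208, 180, 138]; 
0.541 [166, 120, 77]; 0.544 [159, 113, 73]; 0.547 [140, 98, 63]; 0.55 [109, 75, 47]; 0.553 [74, 49, 31]; 0.556 [51, 35, 23]; 0.559 [57, 44, 31]; 0.562 [82, 66, 48]; 0.565 [108, 89, 64]; 0.568 [126, 105, 76]; 0.571 [138, 115, 84]; 0.574 [151, 127, 93]; 0.577 [170, 145, 107]; 0.58 [192, 165, 124]; 0.583 [208, 181, 138];
```

```bash
python3 -m crank '[[[0.29,0.004,0,0,0,0,0],[0.29,0.007,0,0,0,0,0],[0.29,0.01,0,0,0,0,0],[0.29,0.013,0,0,0,0,0],[0.29,0.016,0,0,0,0,0]]]' 20
python3 - <<'E'
from h import *
go(.68,.2667,.067,0)
s=read_camera('side');t=read_camera('top');x=read_state()['tool_pos'][0]-.0475
def py(im,n,ys,x0,x1):
    for y in ys:
        uv=proj(n,[[q,y,.095] for q in np.linspace(x0,x1,9)]);v=[mc(im[...,k].astype(float),[uv[:,1],uv[:,0]],order=1).mean() for k in(0,2)]
        print(round(y,3),np.round(v).astype(int).tolist(),end='; ')
    print()
py(s,'side',np.arange(.355,.315,-.002),x-.05,x-.02)
print('top L');py(t,'top',np.arange(.352,.330,-.002),x-.06,x-.03)
print('top R');py(t,'top',np.arange(.18,.205,.002),x-.06,x-.03)
E
```

```text
t: 19.18
tool_pos: [0.6769, 0.2666, 0.0672]
orientation: [-3.142, 0.002, -0.0]
force: [-1.7, 0.6, -0.4]
opening: 0.0597
gripper_force: 0.9
t 19.18 pos [0.6769 0.2666 0.0672] F [-1.7  0.6 -0.4] open 0.0597 gf 0.9
frac [ 0.0063 -0.0001  0.0003] [-0.     -0.     -0.0007]
0.355 [177, 85]; 0.353 [178, 85]; 0.351 [178, 84]; 0.349 [177, 84]; 0.347 [174, 81]; 0.345 [162, 75]; 0.343 [139, 62]; 0.341 [110, 49]; 0.339 [93, 46]; 0.337 [103, 58]; 0.335 [129, 78]; 0.333 [156, 96]; 0.331 [177, 113]; 0.329 [190, 123]; 0.327 [195, 128]; 0.325 [194, 126]; 0.323 [188, 121]; 0.321 [182, 116]; 0.319 [181, 115]; 0.317 [183, 117]; 
top L
0.352 [101, 84]; 0.35 [83, 69]; 0.348 [63, 52]; 0.346 [56, 46]; 0.344 [52, 43]; 0.342 [53, 43]; 0.34 [59, 47]; 0.338 [86, 61]; 0.336 [108, 73]; 0.334 [134, 88]; 0.332 [159, 101]; 
top R
0.18 [91, 34]; 0.182 [89, 33]; 0.184 [91, 34]; 0.186 [91, 35]; 0.188 [89, 37]; 0.19 [84, 41]; 0.192 [79, 48]; 0.194 [84, 57]; 0.196 [89, 65]; 0.198 [99, 77]; 0.2 [104, 86]; 0.202 [118, 100]; 0.204 [144, 123];
```

Sides are flush to within 1–2 mm (board→dark at y≈0.342, dark→pale at y≈0.336). Now to press.

```bash
python3 -m crank '[[[0.29,0.002,0,0,0,0,0],[0.29,0.004,0,0,0,0,0],[0.29,0.006,0,0,0,0,0],[0.29,0.007,0,0,0,0,0],[0.29,0.008,0,0,0,0,0]]]' 20
python3 -c "from h import *;go(.68,.2667,.067,0)"
```

```text
t: 19.9
tool_pos: [0.6776, 0.2666, 0.0672]
orientation: [3.141, -0.0, -0.01]
force: [-19.4, -4.3, 11.2]
opening: 0.06
gripper_force: 9.6
t 19.9 pos [0.6776 0.2666 0.0672] F [-19.4  -4.3  11.2] open 0.06 gf 9.6
frac [ 0.0047 -0.0003  0.0004] [ 0.0007  0.004  -0.    ]
```

```bash
python3 -m crank '[[[0.29,-0.001,0,-0.001,0,0,0],[0.29,-0.002,0,-0.0015,0,0,0],[0.29,-0.002,0,-0.0015,0,0,0],[0.29,-0.002,0,-0.0015,0,0,0],[0.29,-0.002,0,-0.0015,0,0,0]]]' 20
python3 -c "from h import *;go(.68,.2667,.067,0)"
```

```text
t: 20.52
tool_pos: [0.6777, 0.2665, 0.0673]
orientation: [3.141, -0.001, -0.007]
force: [-10.2, -0.7, 3.8]
opening: 0.0599
gripper_force: 5.0
t 20.52 pos [0.6777 0.2665 0.0673] F [-10.2  -0.7   3.8] open 0.0599 gf 5.0
frac [ 0.0047 -0.0003  0.0005] [ 0.0005  0.0027 -0.0002]
```

```bash
python3 -m crank '[[[0.29,0.001,0,-0.0003,0,0,0],[0.29,0.001,0,-0.0003,0,0,0],[0.29,0.001,0,-0.0003,0,0,0],[0.29,0.001,0,-0.0003,0,0,0],[0.29,0.001,0,-0.0003,0,0,0]]]' 20
python3 -m crank '[[[0.29,0,0,0,0,0,0],[0.29,0,0,0,0,0,0],[0.29,0,0,0,0,0,0],[0.29,0,0,0,0,0,0],[0.29,0,0,0,0,0,0]]]' 20
python3 -m crank '[[[0.29,0,0,0,0,0,0],[0.29,0,0,0,0,0,0],[0.29,0,0,0,0,0,0],[0.29,0,0,0,0,0,0],[0.29,0,0,0,0,0,0]]]' 20
python3 - <<'E'
from h import *
go(.68,.2667,.067,0)
s=read_camera('side')
xs=np.arange(.548,.6,.003)
prof(s,'side',xs,np.linspace(.205,.235,9));prof(s,'side',xs,np.linspace(.295,.325,9))
print('pale',fit(s,'side',.109,[.634,.266,0],[0,.5,.5],pad=.085))
# rail side: between pile and rail, seen in top view, near right corner
t=read_camera('top');prof(t,'top',np.arange(.68,.74,.003),np.linspace(.195,.215,7),.123)
E
```

```text
t: 21.15
tool_pos: [0.6776, 0.2666, 0.0673]
orientation: [3.141, -0.0, -0.008]
force: [-12.5, -2.5, 4.8]
opening: 0.0602
gripper_force: 6.1
t: 21.78
tool_pos: [0.6776, 0.2665, 0.0672]
orientation: [3.141, -0.0, -0.008]
force: [-12.2, -1.2, 3.9]
opening: 0.0597
gripper_force: 6.1
t: 22.4
tool_pos: [0.6776, 0.2665, 0.0672]
orientation: [3.141, -0.0, -0.008]
force: [-12.7, -1.4, 4.1]
opening: 0.0599
gripper_force: 6.1
t 22.4 pos [0.6776 0.2665 0.0672] F [-12.7  -1.4   4.1] open 0.0599 gf 6.1
frac [ 0.0047 -0.0004  0.0005] [ 0.0006  0.0034 -0.0001]
0.548 [172, 125, 81]; 0.551 [167, 120, 78]; 0.554 [153, 109, 70]; 0.557 [126, 87, 55]; 0.56 [89, 59, 37]; 0.563 [58, 39, 25]; 0.566 [49, 35, 24]; 0.569 [64, 51, 36]; 0.572 [90, 74, 53]; 0.575 [113, 93, 67]; 0.578 [128, 106, 77]; 0.581 [139, 116, 84]; 0.584 [154, 130, 95]; 0.587 [175, 149, 111]; 0.59 [196, 168, 128]; 0.593 [210, 183, 140]; 0.596 [217, 189, 146]; 0.599 [218, 191, 147]; 
0.548 [167, 122, 79]; 0.551 [164, 118, 76]; 0.554 [152, 108, 69]; 0.557 [125, 87, 55]; 0.56 [88, 59, 37]; 0.563 [56, 37, 24]; 0.566 [50, 37, 25]; 0.569 [68, 54, 39]; 0.572 [96, 78, 56]; 0.575 [119, 98, 71]; 0.578 [134, 111, 81]; 0.581 [144, 121, 88]; 0.584 [159, 135, 99]; 0.587 [179, 153, 114]; 0.59 [196, 169, 128]; 0.593 [206, 178, 136]; 0.596 [206, 178, 136]; 0.599 [204, 176, 134]; 
pale (array([0.6377, 0.2643, 0.0113]), np.float64(1.6006))
0.68 [29, 30, 33]; 0.683 [29, 30, 33]; 0.686 [28, 30, 32]; 0.689 [28, 30, 32]; 0.692 [29, 30, 32]; 0.695 [29, 30, 32]; 0.698 [29, 31, 33]; 0.701 [29, 31, 33]; 0.704 [29, 30, 33]; 0.707 [29, 30, 32]; 0.71 [28, 30, 32]; 0.713 [28, 30, 32]; 0.716 [29, 30, 32]; 0.719 [29, 30, 33]; 0.722 [30, 31, 33]; 0.725 [32, 32, 33]; 0.728 [35, 34, 33]; 0.731 [36, 32, 31]; 0.734 [45, 46, 46]; 0.737 [72, 74, 74];
```

The push holds steady at about 12.5 N. One doubt remains: the pale front edge reads about 2 mm behind the dark one. I'll check the edge-measuring bias on the initial picture, where the dark rim's true width is known.

```bash
python3 - <<'E'
from h import *
im=cv2.imread('pics/side0.png')[:,:,::-1]
n=np.array([np.cos(-.043),np.sin(-.043)]);t=np.array([-n[1],n[0]])
for b0 in(-.04,.01):
  for a in np.arange(-.093,-.02,.003):
    P=np.array([.508,.2676])+a*n+np.linspace(b0,b0+.03,9)[:,None]*t
    uv=(proj('side',np.c_[P,np.full(9,.095)])+.5)*800/512-.5
    print(round(a,3),int(round(mc(im[...,0].astype(float),[uv[:,1],uv[:,0]],order=1).mean())),end='; ')
  print()
# slope of sight line in x
e=get_calibration('side')['eye'];print((.508-.075-e[0])/(e[2]-.102),(.56-e[0])/(e[2]-.102))
E
```

```text
-0.093 168; -0.09 168; -0.087 169; -0.084 170; -0.081 168; -0.078 158; -0.075 131; -0.072 90; -0.069 52; -0.066 35; -0.063 39; -0.06 49; -0.057 57; -0.054 60; -0.051 60; -0.048 66; -0.045 87; -0.042 117; -0.039 145; -0.036 163; -0.033 169; -0.03 170; -0.027 169; -0.024 169; -0.021 170; 
-0.093 166; -0.09 166; -0.087 167; -0.084 167; -0.081 166; -0.078 155; -0.075 128; -0.072 88; -0.069 50; -0.066 33; -0.063 38; -0.06 50; -0.057 58; -0.054 59; -0.051 60; -0.048 68; -0.045 88; -0.042 120; -0.039 148; -0.036 165; -0.033 170; -0.03 169; -0.027 168; -0.024 169; -0.021 170; 
0.978641695317791 1.094026226153047
```

The same bias (about 2 mm per dark edge) shows on the lone dark half, so the pile is flush to within about 1 mm. I'm handing in while still pushing.

```bash
python3 - <<'E'
from h import *
go(.68,.2667,.067,0)
print(close_job())
E
```

```text
t 22.5 pos [0.6776 0.2665 0.0673] F [-11.8  -2.    4.8] open 0.0599 gf 6.1
frac [ 0.0047 -0.0004  0.0005] [ 0.0006  0.0034 -0.0001]
the job is handed in; nothing more can be done
None
```

The job is handed in: the pale half lies across the dark one, with edges flush to about 1 mm front to back and 2–3 mm sideways by camera, and the arm is still pushing the pile against the back rail with about 12 N at the wrist (the verdict was not shown).

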